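# Close up the row of plaster tiles on the drying board

### The job

One plaster relief tile already sits in the left corner of the drying board, against the back ledge and the end stop. Slide the other two loose tiles over the board, without lifting them off it, so that all three stand square in one straight row: each flush against the back ledge, the first still in the corner, and every tile butted against its neighbour with no gap. Leave everything else on the board and the bench where it is.

Things in the scene. Friction and masses are not known exactly. Their poses are not given: they have to be found in the camera images.
- board: Fixed low wooden board, 300 mm deep (x), 500 wide (y), flat top 36 mm above the bench. Origin: centre of underside; x points away from the robot, y left. Dark strips 18 mm high stand on it: a back ledge over the full width, front face at x = +45 mm (18 thick), and a left end stop, inner face at y = +235 mm (x -70 to +45). Top open to the front (x = -150) and right (y = -250) edges.
- row_corner (a point): Inner corner where the front face of the back ledge, the inner face of the left end stop and the top surface of the board meet; axes parallel to the board's. A tile seated in the corner has its centre at x = -50, y = -50 mm from here; the next places in the row follow every 100 mm towards -y (right).
- tile_a: Square white plaster relief tile with an eight-petalled rosette, 100 x 100 mm, 25 mm thick, relief to 30 mm, about 0.33 kg. Origin: centre of its underside; z up, x, y parallel to its sides. Slides with dry friction. Starts in the corner, against ledge and stop (within 1 mm).
- tile_b: Square white plaster relief tile with a four-armed diagonal cross with four dots, 100 x 100 mm, 25 mm thick, relief to 30 mm, about 0.33 kg. Origin: centre of its underside; z up, x, y parallel to its sides. Slides with dry friction. Starts loose, 20 to 50 mm short of the ledge, turned up to 0.25 rad, apart from its neighbours; either loose tile may be the one nearer the corner.
- tile_c: Square white plaster relief tile with a six-spoked wheel, 100 x 100 mm, 25 mm thick, relief to 30 mm, about 0.33 kg. Origin: centre of its underside; z up, x, y parallel to its sides. Slides with dry friction. Starts loose, 20 to 50 mm short of the ledge, turned up to 0.25 rad, apart from its neighbours; either loose tile may be the one nearer the corner.
- baluster_1: Small turned white plaster baluster, 52 mm diameter, 66 mm tall, standing on the board behind the back ledge. Origin: centre of its underside, z up. Bystander.
- baluster_2: Small turned white plaster baluster, 52 mm diameter, 66 mm tall, standing on the board behind the back ledge. Origin: centre of its underside, z up. Bystander.
- baluster_3: Small turned white plaster baluster, 52 mm diameter, 66 mm tall, standing on the board behind the back ledge. Origin: centre of its underside, z up. Bystander.
- bottle: Green glass bottle, 64 mm diameter, 200 mm tall, standing on the bench off the board's far left corner. Origin: centre of its underside. Bystander.
- mug: Blue mug, 80 mm rim diameter, 90 mm tall, standing to the right of the board. Origin: centre of its underside. Bystander.
- mallet: Wooden mallet lying on the bench to the right, head to the outside: head 70 mm diameter, 100 mm long, handle towards its -x, about 270 mm long over all. Origin: on the bench under the handle. Bystander.
- brush: Brush lying on the bench to the left, nearer the robot. Origin: underside, x along its length. Bystander.
Things that resemble listed ones, but are neither listed nor needed, are in the scene too. What is shaped like the tile_c but orange or red is not meant. Leave any orange or pink look-alike of the tile_b alone.

How it is judged:
By the outcome, as a careful person would: the job done as asked, in the order asked, and still so for the second after the job is handed in, with the robot touching nothing.
It also fails if it takes over 51 s, if anything falls off the work surface, if the arm or the gripper's body presses on something with over 40 N, if the wrist force passes 120 N, or if a joint passes its speed limit or range.

### The arm

A 6-joint arm with a two-finger parallel gripper is mounted at the origin on the work surface. World frame = base frame: x ahead of the robot, y to its left, z up, the work surface at z = 0. Lengths are in m, angles in rad, forces in N, time in s.
With the tool pointing down it reaches from about 0.275 to 0.725 m from the base axis. Payload 5.6 kg.
Tool frame: the origin (TCP) lies at the very end of the fingers, on their centre line; the grasp point (between the pads) lies 19 mm behind it; z points along the fingers, y is the line along which they close (so a half turn about z gives the same grasp; the last joint's range is limited). The gripper opens to 85 mm and grips with 20 to 120 N. Pads are 22 mm wide; open, the fingers measure 114 mm over their backs; the gripper's body (76 mm by 85 mm) begins 54 mm behind the grasp point. The pads swing forward as they close: fully open they stand 13 mm farther back than shut.
Start: joints at [0.285, 0.255, 0.108, 0, -1.424, -0.285], TCP at [0.55, 0, 0.209] pointing down, gripper open.
Joint ranges: [-2.95, 2.95], [-1.21, 1.97], [-1.09, 1.5], [-2.87, 1.71], [-2.94, -0.07], [-3.05, 3.05]. Speed limits (rad/s): [2.57, 2.57, 3.14, 3.14, 3.14, 3.14].

### API

Orientations are given as a 3x3 rotation matrix whose columns are the frame's x, y, z axes.
In Python, from cell import robot gives the robot as it stands.
- The arm moves only by the tool arm_command, never from a script. Its argument "steps" is one flat list of numbers, 7 for each row, row after row: the shift along the world's x, y, z in mm, then the turn, a rotation vector about the world's x, y, z in degrees, then the closure, from -1 (fully open) to 1 (shut), so that 0 is half open. A call has 1 to 12 rows; each row shifts and turns the commanded pose from where the row before left it; what a row does not reach is not made up. A row lasts 1/8 s, in which the tool goes at most 62.5 mm and 10.7 degrees, less where a joint would pass 70% of its speed; a pose out of reach is approached as far as the arm can. A call is refused whole if a number of a shift passes 62.5 or a number of a turn 10.7, either way. A call with a gripper value outside its range is refused whole. The fingers move at their own pace and stop on an object; "newtons" is the grip in N (left out, the last holds). Time passes only in rows, so rows that do not move let the fingers close. It gives the time, the measured TCP pose, the force, the opening and the grip force at its end, in the units of the state.
- robot.sense(): the state, without advancing time (a new reading comes with each control period).
- robot.get_image(name): name is "scene" or "side" or "wrist"; returns a dict with "img" (420x560x3 uint8, red, green, blue), "K" (3x3 intrinsics, pixels), "T" (4x4, takes a point from camera to world coordinates); the wrist camera has in their place "T_tool_cam" (4x4, takes a point from camera to tool coordinates, whose origin is the TCP and whose axes are the flange's). Camera axes: x right, y down, z forward; pixel columns grow to the right and rows downward; lengths in m; the calibration is good to about 2 mm. A picture is of the moment at which its call begins: read the wrist's pose just before it. There is no depth.
- robot.hand_in(): hands the job in; it is judged then, once.
Trained networks look in a picture, given as the dict that the camera call returned (one of the last four; its "shot" number tells which), for a name from the list of things; names that differ only in an ending like _2 or _b are one class to them, and where a whole thing is asked for, a point or a joint stands for the part that bears it (a point fixed in the world has none). Each returns a list of dicts, best first, with "score" (0 to 1); they miss things now and then, are a little off and sometimes report something else, mostly with a low value. They report only what shows in the picture. A call takes as long as a camera call. They do not tell look-alikes from the thing itself.
- robot.boxes_of(picture, name): "rect" ([left, top, right, bottom] in pixels, round what is visible of it).
The state is a dict: "t": time; "joint_pos": joint angles; "qvel": joint speeds; "joint_efforts": joint torques, N m; "tcp_pos": TCP position; "eef_rot": TCP orientation; "ft_force": force on the tool from outside, world axes, zero at the start; "ft_torque": the same for the moment, N m; "finger_gap": finger opening in m; "grasp_force": force on a finger pad.
Only numpy, scipy, OpenCV 4.12 (cv2) and the standard library are available. Lean on these libraries where they do the work, as an engineer would, in place of code of your own. Each camera call takes 0.05 s, during which the arm holds its last target. There are 200 camera calls.

## Working session

There is one attempt and no reset: what is moved stays moved. The work goes in short steps, Python scripts to look and compute and a tool call to move; the robot and the scene stay as the last step left them, time stands still between calls to the robot, and variables do not carry over. Pictures are saved under pics/ and viewed, at most 10 in all, crops included, and the job is handed in when it is done.

Besides the shell and the picture viewer there is one more tool, called after "Emit:" in YAML: its name, and indented under it one key for each argument. arm_command: Moves the arm, as the interface text tells. Its arguments: {"type":"object","properties":{"steps":{"type":"array","items":{"type":"number"}},"newtons":{"type":"number"}},"required":["steps"]}

```bash
mkdir -p pics; ls
python3 - <<'E'
from cell import robot
import cv2,numpy as np
for n in ["scene","side","wrist"]:
    p=robot.get_image(n); cv2.imwrite(f"pics/{n}0.png",p["img"][:,:,::-1])
    print(n,p["K"].tolist(),np.round(p.get("T",p.get("T_tool_cam")),4).tolist())
    for t in ["tile_a","board"]:
        print(t,[(np.round(b["rect"]).tolist(),round(b["score"],2)) for b in robot.boxes_of(p,t)])
s=robot.sense();print(s["t"],s["tcp_pos"],s["eef_rot"],s["finger_gap"])
E
```

```text
pics
scene [[428.4856759558792, 0.0, 280.7592466312042], [0.0, 428.4856759558792, 203.36833426919526], [0.0, 0.0, 1.0]] [[0.6311, 0.6004, -0.4911, 1.1764], [0.7756, -0.4958, 0.3906, -0.5402], [-0.0089, -0.6274, -0.7786, 1.0527], [0.0, 0.0, 0.0, 1.0]]
tile_a [([243.0, 152.0, 281.0, 183.0], 0.96), ([186.0, 176.0, 231.0, 215.0], 0.89), ([229.0, 296.0, 270.0, 336.0], 0.84), ([248.0, 208.0, 298.0, 247.0], 0.77), ([332.0, 157.0, 376.0, 192.0], 0.63), ([288.0, 176.0, 329.0, 211.0], 0.63), ([126.0, 208.0, 168.0, 241.0], 0.56)]
board [([215.0, 145.0, 402.0, 297.0], 0.63)]
side [[544.7009657089623, 0.0, 275.68127273032025], [0.0, 544.7009657089623, 215.08536710491788], [0.0, 0.0, 1.0]] [[0.9515, -0.2194, 0.2156, 0.2332], [-0.3071, -0.6374, 0.7067, -1.0297], [-0.0176, -0.7386, -0.6739, 1.0032], [0.0, 0.0, 0.0, 1.0]]
tile_a [([283.0, 216.0, 331.0, 254.0], 0.88), ([253.0, 177.0, 296.0, 210.0], 0.84), ([377.0, 264.0, 423.0, 305.0], 0.77), ([187.0, 258.0, 247.0, 312.0], 0.7), ([197.0, 323.0, 264.0, 387.0], 0.7)]
board [([214.0, 140.0, 390.0, 284.0], 0.87), ([294.0, 323.0, 365.0, 419.0], 0.62), ([305.0, 142.0, 321.0, 165.0], 0.37)]
wrist [[374.71274905395825, 0.0, 278.7946098387402], [0.0, 374.71274905395825, 211.13526388743574], [0.0, 0.0, 1.0]] [[0.0008, -0.9596, -0.2813, 0.0712], [1.0, 0.0008, -0.0, -0.0005], [0.0003, -0.2813, 0.9596, -0.1665], [0.0, 0.0, 0.0, 1.0]]
tile_a [([458.0, 2.0, 560.0, 63.0], 0.94), ([161.0, 0.0, 292.0, 124.0], 0.84), ([199.0, 187.0, 330.0, 315.0], 0.68), ([412.0, 152.0, 548.0, 286.0], 0.61), ([182.0, 341.0, 283.0, 402.0], 0.58)]
board [([5.0, 2.0, 378.0, 408.0], 0.96)]
0.45 [5.49956960e-01 3.46745949e-05 2.08997891e-01] [[-2.53719236e-05 -9.99999982e-01 -1.86240970e-04]
 [-1.00000000e+00  2.53707975e-05  6.04860349e-06]
 [-6.04387830e-06  1.86241124e-04 -9.99999983e-01]] 0.08535359547718945
```

View pics/scene0.png

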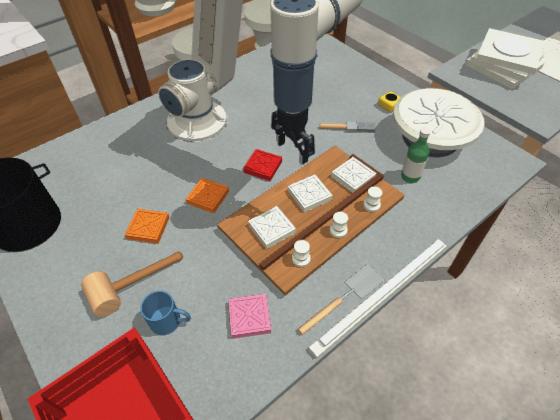

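View pics/wrist0.png

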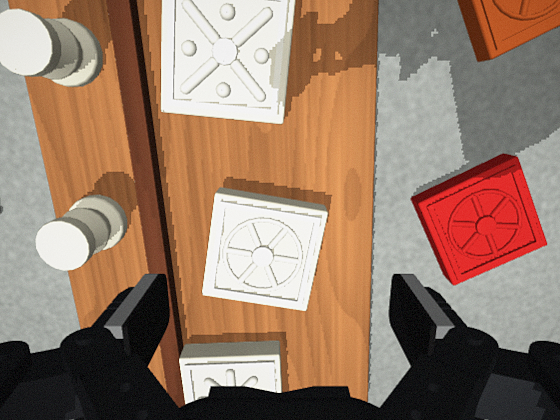

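View pics/side0.png

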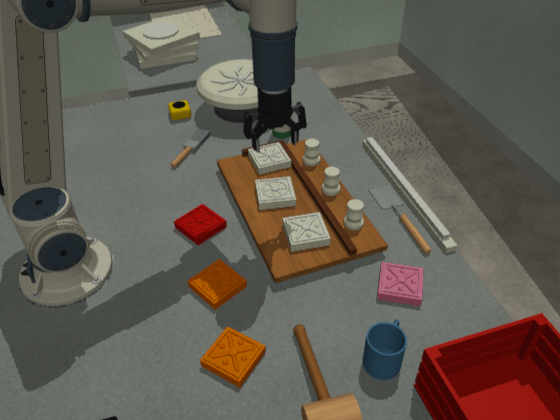

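The wrist view (image up = world −y, left = +x) shows wheel tile C in the middle at about (265,250), cross tile B to the right at about (228,55), and rosette A in the corner at about (230,375). The ledge is the dark strip left of the tiles. The order from the corner is therefore A, C, B. The orange, red and pink look-alikes are on the bench.

I'll measure the tile outlines and the ledge line next.

```bash
cat > h.py <<'E'
from cell import robot
import cv2,numpy as np
def shot(n,name):
    s=robot.sense(); p=robot.get_image(n); cv2.imwrite(f"pics/{name}.png",p["img"][:,:,::-1])
    if n=="wrist":
        M=np.eye(4);M[:3,:3]=s["eef_rot"];M[:3,3]=s["tcp_pos"];p["T"]=M@p["T_tool_cam"]
    return p
def ray(p,uv,z):
    uv=np.atleast_2d(np.asarray(uv,float));d=np.c_[uv,np.ones(len(uv))]@np.linalg.inv(p["K"]).T@p["T"][:3,:3].T
    o=p["T"][:3,3];return (o+d*((z-o[2])/d[:,2])[:,None])[:,:2]
def topdown(p,z,x0,x1,y0,y1,name,r=1.0):
    # rectified to plane z; 1 px = r mm ; col = (y1-y) , row=(x1-x)
    P=np.linalg.inv(p["T"]);H=p["K"]@np.c_[P[:3,0],P[:3,1],P[:3,2]*z+P[:3,3]]
    A=np.array([[0,-r/1e3,x1],[-r/1e3,0,y1],[0,0,1]])
    w,h=int((y1-y0)*1e3/r),int((x1-x0)*1e3/r)
    im=cv2.warpPerspective(p["img"],H@A,(w,h),flags=cv2.INTER_LINEAR|cv2.WARP_INVERSE_MAP)
    for i in range(0,w,int(50/r)): cv2.line(im,(i,0),(i,6),(255,0,0),1)
    for i in range(0,h,int(50/r)): cv2.line(im,(0,i),(6,i),(255,0,0),1)
    cv2.imwrite(f"pics/{name}.png",im[:,:,::-1])
E
python3 - <<'E'
from h import *
p=shot("wrist","w1"); topdown(p,0.063,.44,.72,-.25,.15,"td1",.5)
q=shot("scene","s1"); topdown(q,0.063,.40,.80,-.35,.35,"td2",1)
E
```

```text
(no output)
```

View pics/td1.png

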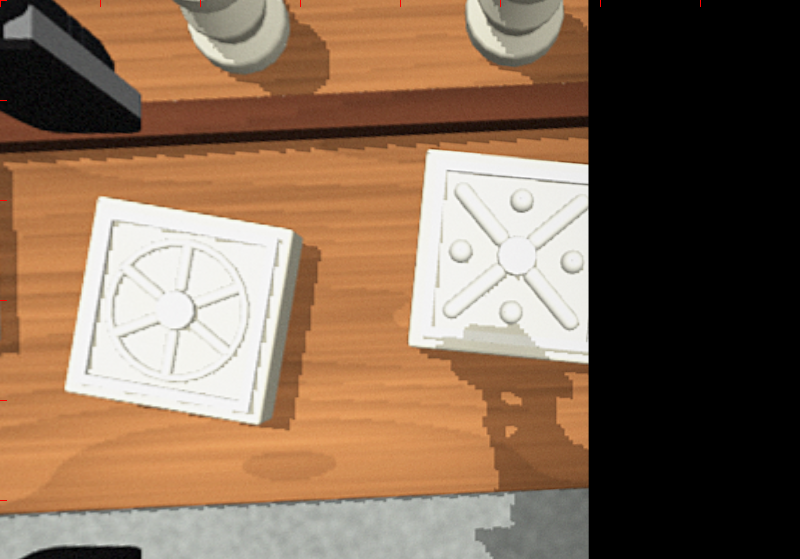

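View pics/td2.png

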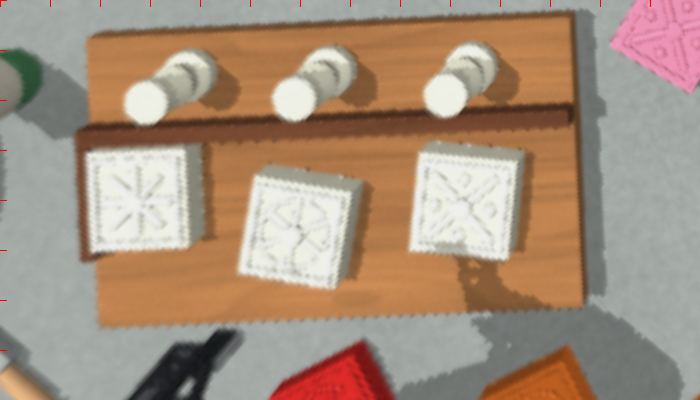

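The rectified views give the geometry below.

| Item | Position or value |
|---|---|
| Board yaw | about +2.4° |
| Ledge face | x ≈ 0.659 − 0.042·(y − 0.009) |
| Row corner | about (0.648, 0.265) |
| C centre | (0.565, 0.062), yaw −0.155 |
| B centre | (0.592, −0.108), yaw −0.087 |

First I'll push C towards +y with the half-open fingers as a two-point pusher, starting from the gap between C and B.

Emit:
arm_command:
  steps: [17,-28,0,0,0,2.4,0,0,0,-60,0,0,0,0,0,0,-40,0,0,0,0,0,0,-37,0,0,0,0,0,0,-20,0,0,0,0,0,0,-10,0,0,0,0,0,0,0,0,0,0,0]

```text
t: 1.42
tcp_pos: [0.5669, -0.0281, 0.042]
eef_rot: [[0.042, -0.999, -0.001], [-0.999, -0.042, -0.0], [0.0, 0.001, -1.0]]
ft_force: [-0.1, -0.9, 0.4]
finger_gap: 0.0427
grasp_force: 0.0
```

Emit:
arm_command:
  steps: [-0.3,8,0,0,0,0,0,-0.3,8,0,0,0,0,0,-0.3,8,0,0,0,0,0,-0.3,8,0,0,0,0,0,-0.3,8,0,0,0,0,0,-0.3,8,0,0,0,0,0,-0.3,8,0,0,0,0,0,-0.3,6,0,0,0,0,0,-0.2,4,0,0,0,0,0,0,0,0,0,0,0,0]

```text
t: 2.68
tcp_pos: [0.5644, 0.0382, 0.0421]
eef_rot: [[0.042, -0.999, 0.0], [-0.999, -0.042, -0.0], [0.0, -0.0, -1.0]]
ft_force: [0.4, 0.4, 0.2]
finger_gap: 0.0428
grasp_force: 0.0
```

Run:
```python
from h import *
q=shot("scene","s2"); topdown(q,0.061,.40,.80,-.35,.35,"td3",1)
```

```text
(no output)
```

View pics/td3.png

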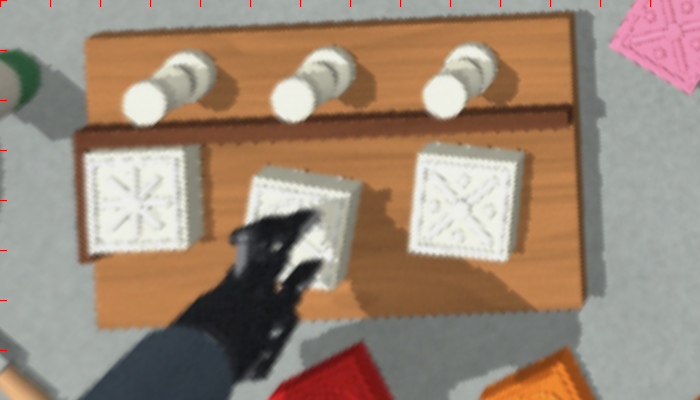

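Run:
```python
from h import *
p=shot("wrist","w2"); q=shot("side","d2")
a=cv2.imread("pics/w2.png"); b=cv2.imread("pics/d2.png")[130:290,190:400]
b=cv2.resize(b,(400,300)); a=cv2.resize(a,(400,300)); cv2.imwrite("pics/m2.png",np.hstack([a,b]))
```

```text
(no output)
```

View pics/m2.png

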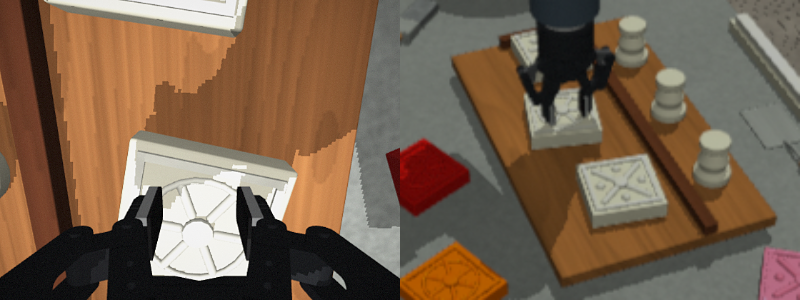

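The tile has not moved. The tips of the half-open fingers ride above it, because the fingers stand well back when open, and the force is about zero. I'll back off into the gap and lower with a force check to find the true tip height.

Emit:
arm_command:
  steps: [0,0,8,0,0,0,0,1.4,-33,0,0,0,0,0,1.4,-33,0,0,0,0,0,0,0,-8,0,0,0,0,0,0,-4,0,0,0,0,0,0,-4,0,0,0,0,0,0,0,0,0,0,0]

```text
t: 3.7
tcp_pos: [0.567, -0.0274, 0.0338]
eef_rot: [[0.043, -0.999, -0.001], [-0.999, -0.043, -0.0], [0.0, 0.001, -1.0]]
ft_force: [0.4, -0.4, 0.0]
finger_gap: 0.0428
grasp_force: 0.0
```

Emit:
arm_command:
  steps: [0,0,-2,0,0,0,0,0,0,-2,0,0,0,0,0,0,0,0,0,0,0]

```text
t: 4.08
tcp_pos: [0.567, -0.0279, 0.0299]
eef_rot: [[0.042, -0.999, -0.0], [-0.999, -0.042, -0.0], [0.0, 0.0, -1.0]]
ft_force: [0.5, -0.6, 0.6]
finger_gap: 0.0426
grasp_force: 0.0
```

Run:
```python
from h import *
p=shot("wrist","w3"); q=shot("side","d3")
a=cv2.imread("pics/w3.png"); b=cv2.imread("pics/d3.png")[140:260,220:380]
b=cv2.resize(b,(400,300),interpolation=2); a=cv2.resize(a,(400,300)); cv2.imwrite("pics/m3.png",np.hstack([a,b]))
```

```text
(no output)
```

View pics/m3.png

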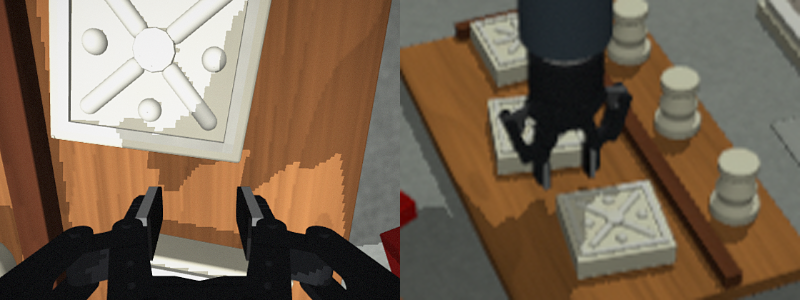

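The fingers stand in the gap between C and B, with no board contact yet at TCP z = 0.030. I'll continue the guarded descent.

Emit:
arm_command:
  steps: [0,0,-3,0,0,0,0,0,0,-3,0,0,0,0,0,0,0,0,0,0,0]

```text
t: 4.55
tcp_pos: [0.5669, -0.028, 0.0236]
eef_rot: [[0.042, -0.999, -0.001], [-0.999, -0.042, -0.0], [0.0, 0.001, -1.0]]
ft_force: [-0.7, -0.1, 0.2]
finger_gap: 0.0425
grasp_force: 0.0
```

Emit:
arm_command:
  steps: [0,0,-3,0,0,0,0,0,0,-3,0,0,0,0,0,0,0,0,0,0,0]

```text
t: 4.92
tcp_pos: [0.5669, -0.028, 0.0177]
eef_rot: [[0.042, -0.999, -0.001], [-0.999, -0.042, -0.0], [0.0, 0.001, -1.0]]
ft_force: [-0.6, -0.1, -0.4]
finger_gap: 0.0428
grasp_force: 0.0
```

Emit:
arm_command:
  steps: [0,0,-4,0,0,0,0,0,0,0,0,0,0,0]

```text
t: 5.18
tcp_pos: [0.5669, -0.028, 0.0137]
eef_rot: [[0.042, -0.999, -0.001], [-0.999, -0.042, -0.0], [0.0, 0.001, -1.0]]
ft_force: [0.4, 1.1, -0.3]
finger_gap: 0.0427
grasp_force: 0.0
```

Emit:
arm_command:
  steps: [-0.3,8,0,0,0,0,0,-0.3,8,0,0,0,0,0,-0.3,8,0,0,0,0,0,-0.3,6,0,0,0,0,0]

```text
t: 5.68
tcp_pos: [0.5661, 0.0026, 0.0142]
eef_rot: [[0.042, -0.999, 0.0], [-0.999, -0.042, -0.0], [0.0, -0.0, -1.0]]
ft_force: [-0.1, -1.6, 0.8]
finger_gap: 0.0429
grasp_force: 0.5
```

Contact: 1.6 N of sliding friction. I'll push on.

Emit:
arm_command:
  steps: [-0.3,7,0,0,0,0,0,-0.3,7,0,0,0,0,0,-0.3,7,0,0,0,0,0,-0.3,7,0,0,0,0,0,-0.2,5,0,0,0,0,0,-0.2,4,0,0,0,0,0,-0.1,3,0,0,0,0,0,0,0,0,0,0,0,0]

```text
t: 6.68
tcp_pos: [0.5641, 0.0425, 0.0139]
eef_rot: [[0.042, -0.999, -0.0], [-0.999, -0.042, 0.001], [-0.001, 0.0, -1.0]]
ft_force: [0.0, 0.4, -1.2]
finger_gap: 0.0428
grasp_force: 0.0
```

Emit:
arm_command:
  steps: [-0.1,2,0,0,0,0,0,-0.1,2,0,0,0,0,0,0,0,0,0,0,0,0]

```text
t: 7.05
tcp_pos: [0.564, 0.0463, 0.014]
eef_rot: [[0.042, -0.999, -0.0], [-0.999, -0.042, 0.0], [-0.0, 0.0, -1.0]]
ft_force: [0.1, -0.2, 0.2]
finger_gap: 0.0429
grasp_force: 0.0
```

Emit:
arm_command:
  steps: [-0.1,2,0,0,0,0,0,-0.1,2,0,0,0,0,0]

```text
t: 7.3
tcp_pos: [0.5638, 0.0501, 0.014]
eef_rot: [[0.042, -0.999, -0.0], [-0.999, -0.042, -0.0], [0.0, 0.0, -1.0]]
ft_force: [0.7, -0.7, -1.1]
finger_gap: 0.0424
grasp_force: 0.4
```

Emit:
arm_command:
  steps: [0,1,0,0,0,0,0,-0.1,1,0,0,0,0,0]

```text
t: 7.55
tcp_pos: [0.5638, 0.052, 0.014]
eef_rot: [[0.042, -0.999, -0.0], [-0.999, -0.042, -0.0], [0.0, 0.0, -1.0]]
ft_force: [-1.5, -0.4, -1.4]
finger_gap: 0.0425
grasp_force: 0.4
```

Run:
```python
from h import *
p=shot("wrist","w4"); q=shot("scene","s4"); topdown(q,0.061,.48,.68,-.2,.3,"td4",1)
a=cv2.imread("pics/w4.png"); b=cv2.imread("pics/td4.png")
a=cv2.resize(a,(460,345)); c=cv2.resize(b,None,fx=1.5,fy=1.1)[:, :750]
o=np.zeros((600,800,3),np.uint8);o[:345,:460]=a;o[350:350+c.shape[0],:c.shape[1]]=c[:250]
cv2.imwrite("pics/m4.png",o)
```

Emit:
arm_command:
  steps: [-0.1,2,0,0,0,0,0,0,1,0,0,0,0,0]

```text
t: 7.9
tcp_pos: [0.5637, 0.0551, 0.0141]
eef_rot: [[0.042, -0.999, 0.0], [-0.999, -0.042, -0.0], [0.0, -0.0, -1.0]]
ft_force: [0.1, -2.8, -0.9]
finger_gap: 0.0428
grasp_force: 0.5
```

Emit:
arm_command:
  steps: [0,1,0,0,0,0,0,-0.1,1,0,0,0,0,0]

```text
t: 8.15
tcp_pos: [0.5636, 0.0567, 0.0141]
eef_rot: [[0.042, -0.999, -0.0], [-0.999, -0.042, -0.001], [0.001, 0.0, -1.0]]
ft_force: [0.9, -3.1, 0.7]
finger_gap: 0.0427
grasp_force: 1.4
```

Emit:
arm_command:
  steps: [0,1,0,0,0,0,0,0,1,0,0,0,0,0]

```text
t: 8.4
tcp_pos: [0.5635, 0.057, 0.0142]
eef_rot: [[0.042, -0.999, -0.001], [-0.999, -0.042, -0.003], [0.003, 0.001, -1.0]]
ft_force: [1.4, -10.9, -0.0]
finger_gap: 0.0431
grasp_force: 5.7
```

Emit:
arm_command:
  steps: [0,1,0,0,0,0,0]

```text
t: 8.52
tcp_pos: [0.5634, 0.057, 0.0142]
eef_rot: [[0.042, -0.999, -0.001], [-0.999, -0.042, -0.005], [0.005, 0.001, -1.0]]
ft_force: [2.7, -14.7, 0.4]
finger_gap: 0.0426
grasp_force: 7.4
```

Run:
```python
from h import *
p=shot("wrist","w4"); q=shot("scene","s4"); topdown(q,0.061,.48,.68,-.2,.3,"td4",1)
d=shot("side","d4")
a=cv2.imread("pics/d4.png")[140:260,220:380]; b=cv2.imread("pics/td4.png")
a=cv2.resize(a,(440,330)); 
o=np.zeros((600,800,3),np.uint8);o[:330,:440]=a;o[:270,440:]=cv2.resize(cv2.imread("pics/w4.png"),(360,270))
o[340:600,:650]=cv2.resize(b,None,fx=1.3,fy=1.3)
cv2.imwrite("pics/m4.png",o)
```

```text
(no output)
```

View pics/m4.png

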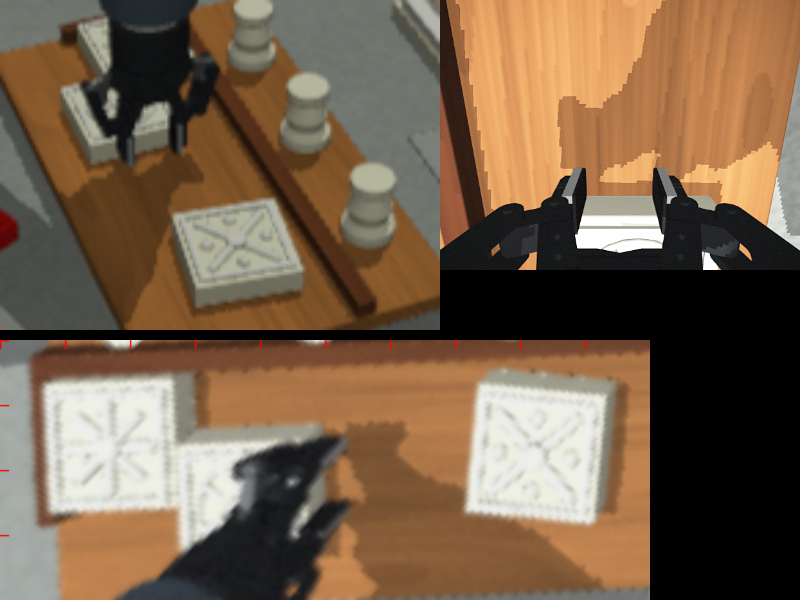

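C is square against A and about 40 mm short of the ledge, while B still stands loose at right. Next I'll lift over B to its right side.

Emit:
arm_command:
  steps: [0,-8,0,0,0,0,0,0,0,30,0,0,0,0,0,0,40,0,0,0,0,8,-50,0,0,0,0,0,8,-60,0,0,0,0,0,8,-60,0,0,0,0,0,8,-40,0,0,0,0,0,0,-29,0,0,0,0,0,0,0,-30,0,0,0,0,0,0,-25,0,0,0,0,0,0,-15,0,0,0,0,0,0,0,0,0,0,0]

```text
t: 10.18
tcp_pos: [0.5959, -0.1867, 0.0139]
eef_rot: [[0.042, -0.999, 0.0], [-0.999, -0.042, 0.0], [-0.0, -0.0, -1.0]]
ft_force: [-0.3, -0.4, 0.3]
finger_gap: 0.0428
grasp_force: 0.0
```

Emit:
arm_command:
  steps: [-0.4,10,0,0,0,0,0,-0.4,10,0,0,0,0,0,-0.4,10,0,0,0,0,0,-0.4,10,0,0,0,0,0,-0.4,10,0,0,0,0,0,-0.4,10,0,0,0,0,0,-0.4,10,0,0,0,0,0,-0.4,10,0,0,0,0,0,-0.4,10,0,0,0,0,0,-0.4,10,0,0,0,0,0,-0.4,10,0,0,0,0,0,-0.4,10,0,0,0,0,0]

```text
t: 11.68
tcp_pos: [0.5907, -0.0663, 0.0141]
eef_rot: [[0.042, -0.999, -0.0], [-0.999, -0.042, -0.0], [0.0, 0.0, -1.0]]
ft_force: [0.4, -3.5, 2.6]
finger_gap: 0.0423
grasp_force: 1.6
```

Emit:
arm_command:
  steps: [-0.2,6,0,0,0,0,0,-0.2,5,0,0,0,0,0,-0.1,3,0,0,0,0,0,0,2,0,0,0,0,0,0,2,0,0,0,0,0]

```text
t: 12.3
tcp_pos: [0.5902, -0.049, 0.014]
eef_rot: [[0.042, -0.999, -0.0], [-0.999, -0.042, 0.0], [-0.0, 0.0, -1.0]]
ft_force: [-0.1, -3.4, 2.4]
finger_gap: 0.0428
grasp_force: 1.4
```

Emit:
arm_command:
  steps: [0,2,0,0,0,0,0,0,1,0,0,0,0,0]

```text
t: 12.55
tcp_pos: [0.5902, -0.0459, 0.014]
eef_rot: [[0.042, -0.999, -0.0], [-0.999, -0.042, 0.0], [-0.0, 0.0, -1.0]]
ft_force: [0.3, -2.2, 1.2]
finger_gap: 0.0426
grasp_force: 1.4
```

Emit:
arm_command:
  steps: [0,1,0,0,0,0,0,0,1,0,0,0,0,0,0,1,0,0,0,0,0]

```text
t: 12.92
tcp_pos: [0.5903, -0.0429, 0.014]
eef_rot: [[0.042, -0.999, -0.0], [-0.999, -0.042, 0.0], [-0.0, 0.0, -1.0]]
ft_force: [0.3, -3.1, 1.0]
finger_gap: 0.0426
grasp_force: 1.3
```

Emit:
arm_command:
  steps: [0,1,0,0,0,0,0,0,1,0,0,0,0,0]

```text
t: 13.18
tcp_pos: [0.5902, -0.042, 0.014]
eef_rot: [[0.042, -0.999, -0.0], [-0.999, -0.042, -0.002], [0.002, 0.001, -1.0]]
ft_force: [1.4, -8.7, -0.6]
finger_gap: 0.0431
grasp_force: 4.5
```

B is butted against C (8.7 N). Now I'll turn the gripper 90° and go in front of C for the push to the ledge.

Emit:
arm_command:
  steps: [0,-8,0,0,0,0,0,0,0,35,0,0,0,0,0,0,35,0,0,0,0,-11.4,18.4,0,0,0,10,0,-11.4,18.4,0,0,0,10,0,-11.4,18.4,0,0,0,10,0,-11.4,18.4,0,0,0,10,0,-11.4,18.4,0,0,0,10,0,-11.4,18.4,0,0,0,10,0,-11.4,18.4,0,0,0,10,0,-11.4,18.4,0,0,0,10,0,-11.4,18.4,0,0,0,10,0]

```text
t: 14.68
tcp_pos: [0.487, 0.1176, 0.0839]
eef_rot: [[0.999, 0.047, -0.0], [0.047, -0.999, 0.001], [-0.0, -0.001, -1.0]]
ft_force: [-0.2, 0.7, -0.5]
finger_gap: 0.0426
grasp_force: 0.0
```

Emit:
arm_command:
  steps: [0,0,0,0,0,0,0,0,0,-30,0,0,0,0,0,0,-25,0,0,0,0,0,0,-15,0,0,0,0,0,0,0,0,0,0,0]

```text
t: 15.3
tcp_pos: [0.4877, 0.1161, 0.0134]
eef_rot: [[0.999, 0.039, -0.001], [0.039, -0.999, -0.0], [-0.001, 0.0, -1.0]]
ft_force: [0.1, -0.4, 0.9]
finger_gap: 0.0425
grasp_force: 0.0
```

Emit:
arm_command:
  steps: [6,0.25,0,0,0,0,0,6,0.25,0,0,0,0,0,6,0.25,0,0,0,0,0,6,0.25,0,0,0,0,0,6,0.25,0,0,0,0,0,6,0.25,0,0,0,0,0,6,0.25,0,0,0,0,0,5,0.2,0,0,0,0,0,2,0.1,0,0,0,0,0]

```text
t: 16.42
tcp_pos: [0.5373, 0.1189, 0.0141]
eef_rot: [[0.999, 0.042, 0.001], [0.042, -0.999, 0.0], [0.001, -0.0, -1.0]]
ft_force: [-1.4, -1.3, 0.6]
finger_gap: 0.0427
grasp_force: 0.6
```

Emit:
arm_command:
  steps: [2,0.1,0,0,0,0,0,1,0,0,0,0,0,0,1,0,0,0,0,0,0]

```text
t: 16.8
tcp_pos: [0.5407, 0.119, 0.0141]
eef_rot: [[0.999, 0.042, 0.0], [0.042, -0.999, 0.0], [0.0, -0.0, -1.0]]
ft_force: [-1.0, 0.9, 0.5]
finger_gap: 0.0425
grasp_force: 0.6
```

Emit:
arm_command:
  steps: [1,0,0,0,0,0,0,1,0,0,0,0,0,0]

```text
t: 17.05
tcp_pos: [0.5412, 0.1188, 0.014]
eef_rot: [[0.999, 0.042, -0.003], [0.042, -0.999, -0.0], [-0.003, -0.0, -1.0]]
ft_force: [-8.1, 2.8, 5.0]
finger_gap: 0.0425
grasp_force: 4.2
```

C is at the ledge. Next is B.

Emit:
arm_command:
  steps: [-14,0,0,0,0,0,0,-15,0,0,0,0,0,0,0.5,-25,0,0,0,0,0,1,-35,0,0,0,0,0,1,-30,0,0,0,0,0,0.5,-12,0,0,0,0,0,0,0,0,0,0,0,0]

```text
t: 17.92
tcp_pos: [0.5168, 0.0165, 0.0143]
eef_rot: [[0.999, 0.041, 0.001], [0.041, -0.999, 0.0], [0.001, -0.0, -1.0]]
ft_force: [0.1, 0.6, 0.3]
finger_gap: 0.0429
grasp_force: 0.0
```

Emit:
arm_command:
  steps: [6,0.25,0,0,0,0,0,6,0.25,0,0,0,0,0,5,0.25,0,0,0,0,0,4,0.25,0,0,0,0,0,3,0.1,0,0,0,0,0,2,0.1,0,0,0,0,0]

```text
t: 18.68
tcp_pos: [0.543, 0.0182, 0.0139]
eef_rot: [[0.999, 0.042, 0.0], [0.042, -0.999, 0.0], [0.0, -0.0, -1.0]]
ft_force: [-1.2, -0.2, -1.6]
finger_gap: 0.0428
grasp_force: 0.8
```

Emit:
arm_command:
  steps: [2,0,0,0,0,0,0,1,0,0,0,0,0,0]

```text
t: 18.92
tcp_pos: [0.5457, 0.018, 0.014]
eef_rot: [[0.999, 0.042, -0.0], [0.042, -0.999, 0.0], [-0.0, -0.0, -1.0]]
ft_force: [-3.1, 0.5, 1.4]
finger_gap: 0.0429
grasp_force: 1.8
```

Emit:
arm_command:
  steps: [1,0,0,0,0,0,0,1,0,0,0,0,0,0]

```text
t: 19.18
tcp_pos: [0.5457, 0.0178, 0.014]
eef_rot: [[0.999, 0.042, -0.004], [0.042, -0.999, -0.0], [-0.004, 0.0, -1.0]]
ft_force: [-10.2, 1.3, 6.7]
finger_gap: 0.0427
grasp_force: 5.1
```

B is at the ledge, and its stop position is consistent with C's. I'll press A lightly to the ledge too, since it may be up to 1 mm off, then do a final y-push.

Emit:
arm_command:
  steps: [-15,0,0,0,0,0,0,-15,0,0,0,0,0,0,-2,45,0,0,0,0,0,-2,50,0,0,0,0,0,-2,50,0,0,0,0,0,-2,45,0,0,0,0,0,0,10,0,0,0,0,0,6,0,0,0,0,0,0,6,0.5,0,0,0,0,0,5,0.5,0,0,0,0,0,4,0,0,0,0,0,0]

```text
t: 20.55
tcp_pos: [0.5313, 0.2182, 0.0141]
eef_rot: [[0.999, 0.041, 0.0], [0.041, -0.999, -0.0], [0.0, 0.0, -1.0]]
ft_force: [0.1, -0.0, 0.3]
finger_gap: 0.043
grasp_force: 0.0
```

Emit:
arm_command:
  steps: [3,0,0,0,0,0,0,2,0,0,0,0,0,0,1,0,0,0,0,0,0]

```text
t: 20.92
tcp_pos: [0.5362, 0.2188, 0.0139]
eef_rot: [[0.999, 0.042, -0.001], [0.042, -0.999, -0.0], [-0.001, 0.0, -1.0]]
ft_force: [-3.3, 0.3, 0.8]
finger_gap: 0.0427
grasp_force: 1.2
```

Emit:
arm_command:
  steps: [1,0,0,0,0,0,0,1,0,0,0,0,0,0]

```text
t: 21.18
tcp_pos: [0.5368, 0.2187, 0.0139]
eef_rot: [[0.999, 0.042, -0.003], [0.042, -0.999, -0.001], [-0.003, 0.001, -1.0]]
ft_force: [-10.2, 1.2, 6.7]
finger_gap: 0.0427
grasp_force: 5.0
```

Emit:
arm_command:
  steps: [-15,0,0,0,0,0,0,0,0,35,0,0,0,0,0,0,35,0,0,0,0,8.2,-32.1,0,0,0,-10,0,8.2,-32.1,0,0,0,-10,0,8.2,-32.1,0,0,0,-10,0,8.2,-32.1,0,0,0,-10,0,8.2,-32.1,0,0,0,-10,0,8.2,-32.1,0,0,0,-10,0,8.2,-32.1,0,0,0,-10,0,8.2,-32.1,0,0,0,-10,0,8.2,-32.1,0,0,0,-10,0]

```text
t: 22.68
tcp_pos: [0.5981, -0.071, 0.0842]
eef_rot: [[0.036, -0.999, 0.001], [-0.999, -0.036, -0.0], [0.0, -0.001, -1.0]]
ft_force: [1.2, 0.7, 0.6]
finger_gap: 0.0429
grasp_force: 0.0
```

Emit:
arm_command:
  steps: [0,0,0,0,0,0,0,0,0,-30,0,0,0,0,0,0,-25,0,0,0,0,0,0,-15,0,0,0,0,0,0,0,0,0,0,0]

```text
t: 23.3
tcp_pos: [0.5976, -0.0695, 0.0139]
eef_rot: [[0.043, -0.999, -0.0], [-0.999, -0.043, -0.0], [0.0, 0.0, -1.0]]
ft_force: [1.2, 0.3, 0.4]
finger_gap: 0.0427
grasp_force: 0.0
```

Emit:
arm_command:
  steps: [-0.2,6,0,0,0,0,0,-0.2,6,0,0,0,0,0,-0.2,5,0,0,0,0,0,-0.2,4,0,0,0,0,0,-0.1,3,0,0,0,0,0,-0.1,2,0,0,0,0,0,0,1,0,0,0,0,0]

```text
t: 24.18
tcp_pos: [0.5965, -0.0429, 0.0141]
eef_rot: [[0.042, -0.999, -0.0], [-0.999, -0.042, -0.0], [0.0, 0.0, -1.0]]
ft_force: [0.1, -0.3, -0.4]
finger_gap: 0.0426
grasp_force: 0.0
```

Emit:
arm_command:
  steps: [0,1,0,0,0,0,0,0,1,0,0,0,0,0]

```text
t: 24.42
tcp_pos: [0.5963, -0.0417, 0.0141]
eef_rot: [[0.042, -0.999, -0.001], [-0.999, -0.042, -0.001], [0.001, 0.001, -1.0]]
ft_force: [-1.1, -5.7, -0.3]
finger_gap: 0.0428
grasp_force: 2.9
```

Firm. One more millimetre, then I'll retreat and look.

Emit:
arm_command:
  steps: [0,1,0,0,0,0,0,0,0,0,0,0,0,0]

```text
t: 24.68
tcp_pos: [0.5963, -0.0417, 0.0141]
eef_rot: [[0.042, -0.999, -0.001], [-0.999, -0.042, -0.002], [0.002, 0.001, -1.0]]
ft_force: [0.4, -7.4, -1.2]
finger_gap: 0.043
grasp_force: 3.6
```

Emit:
arm_command:
  steps: [0,-10,0,0,0,0,0,0,0,40,0,0,0,0,0,0,60,0,0,0,0,-20,30,50,0,0,0,0,-20,50,50,0,0,0,0,-5,60,0,0,0,0,0,0,60,0,0,0,0,0,0,0,0,0,0,0,0]

```text
t: 25.68
tcp_pos: [0.554, 0.1464, 0.2061]
eef_rot: [[0.047, -0.999, -0.001], [-0.999, -0.047, 0.001], [-0.001, 0.0, -1.0]]
ft_force: [0.4, -0.3, 0.6]
finger_gap: 0.043
grasp_force: 0.0
```

Run:
```python
from h import *
p=shot("wrist","w5"); q=shot("scene","s5"); d=shot("side","d5")
topdown(p,0.061,.54,.68,-.06,.29,"td5",.5); topdown(q,0.061,.53,.68,-.08,.30,"td6",.5)
o=np.zeros((600,800,3),np.uint8)
a=cv2.imread("pics/td5.png");o[:a.shape[0],:a.shape[1]]=a
b=cv2.imread("pics/td6.png");o[290:590,:b.shape[1]]=b[:300,:800]
cv2.imwrite("pics/m5.png",o)
```

```text
(no output)
```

View pics/m5.png

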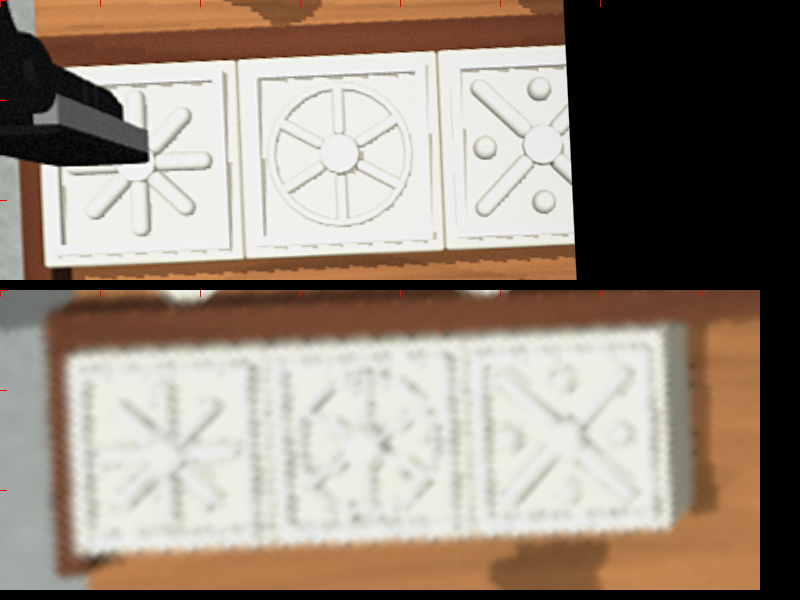

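The view shows A, C and B in one straight row. Their rear edges run along the ledge, from about (75,68) to (565,45), and the butted seams are at columns 240 and 441. A is in the corner. The arm is clear of everything, so I'll hand in.

```bash
python3 -c "
from cell import robot
print(robot.hand_in())"
```

```text
the job is handed in; nothing more can be done
None
```

The job is handed in: the last wrist and scene pictures show the tiles in one square row along the back ledge (A in the corner, then C, then B) with tight seams, about 26 s on the clock (limit 51 s) and the arm clear; no verdict was returned.

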